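Make up two sampling kits at the sample reception bench

ROBOT

A 6-joint arm with a two-finger parallel gripper is mounted at the origin on the work surface. World frame = base frame: x ahead of the robot, y to its left, z up, the work surface at z = 0. Lengths are in m, angles in degrees, forces in N, time in s.
With the tool pointing down it reaches from about 0.3 to 0.875 m from the base axis. Payload 6.4 kg.
Tool frame: the origin (TCP) lies midway between the tips of the shut fingers; the grasp point (between the pads) lies 19 mm behind it; z points along the fingers, y is the line along which they close (so a half turn about z gives the same grasp; the last joint's range is limited). The gripper opens to 88 mm and grips with 3 to 60 N. Pads are 18 mm wide; open, the fingers measure 123 mm over their backs; the gripper's body (75 mm by 187 mm) begins 45 mm behind the grasp point.
Start: joints at [63.467, 10.359, 92.074, -0, 77.567, -11.82], TCP at [0.146, 0.556, 0.239] pointing down, gripper open.
Joint ranges: [-171.53, 171.53], [-51.25, 118.39], [17.06, 147.69], [-65.23, 245.23], [0, 150.52], [-178.68, 178.68]. Speed limits (degrees/s): [147.25, 147.25, 172.46, 180, 180, 180].

INTERFACE

Orientations are given as [roll, pitch, yaw] about the fixed x, y, z axes, in that order (R = Rz(yaw) Ry(pitch) Rx(roll)).
In Python, from workcell import ctrl gives the robot as it stands. The module is installed in compiled form; this text tells all that it offers.
- The arm moves only by the tool step_arm, never from a script. Its argument "motion" is a list of rows, each an object with "linear": the shift along the world's x, y, z in units of 40 mm (1.0 is 40 mm), a list of three; "turn": the turn, a rotation vector about the world's x, y, z in units of 8 degrees (1.0 is 8 degrees), a list of three; "jaw": the opening, from -1 (shut) to 1 (fully open). In form: [{"linear": [dx, dy, dz], "turn": [ax, ay, az], "jaw": jaw}, ...]. A call has 1 to 8 rows; each row is the pose to reach, as a shift and turn from the pose commanded when the call began; what a row does not reach only later rows make up. A row lasts 1/10 s, in which the tool goes at most 50 mm and 8.59 degrees, less where a joint would pass 70% of its speed; a pose out of reach is approached as far as the arm can. A call with a gripper value outside its range is refused whole. The fingers move at their own pace and stop on an object; "grip_force" is the grip in N (left out, the last holds). Time passes only in rows, so rows that repeat a pose let the fingers close. It gives the time, the measured TCP pose, the force, the opening and the grip force at its end, in the units of the state.
- ctrl.get_obs(): the state, without advancing time (a new reading comes with each control period).
- ctrl.camera(name): name is "scene" or "top" or "wrist"; returns (picture, depth): 400x640x3 uint8, red, green, blue; 400x640 float32, m along the optical axis (not along the pixel's ray), 0 where there is no reading.
- ctrl.camera_info(name): a dict with "fovy" (degrees; the focal length in pixels is half the picture's height over the tangent of half this angle, whatever the lens; pixels are square), "cx", "cy" (the principal point, pixels), "R" (3x3) and "t" (3): a world point X has camera coordinates R X + t; the wrist camera has in their place "T_tool_cam" (4x4, takes a point from camera to tool coordinates, whose origin is the TCP and whose axes are the flange's). Camera axes: x right, y down, z forward; pixel columns grow to the right and rows downward; lengths in m; the calibration is good to about 2 mm. A picture is of the moment at which its call begins: read the wrist's pose just before it. camera_info takes no time and is no camera call.
- ctrl.close_job(): hands the job in; it is judged then, once.
The state is a dict: "clock": time; "qpos": joint angles; "qvel": joint speeds; "effort": joint torques, N m; "eef_pos": TCP position; "ee_rot": TCP orientation; "wrist_force": force on the tool from outside, world axes, zero at the start; "moment": the same for the moment, N m; "finger_gap": opening from 0.0 (shut) to 1.0 (fully open); "grasp_force": force on a finger pad.
Only numpy, scipy, OpenCV 4.12 (cv2) and the standard library are available. Lean on these libraries where they do the work, as an engineer would, in place of code of your own. Each camera call takes 0.05 s, during which the arm holds its last target. There are 200 camera calls.

TASK

Make up two kits from the stock on the bench. In the dark grey carrier, stand the purple slide case against the fixed wall and the teal one next to it, push the sliding stop snug against them, and stand the red-capped jar in the small bay at the carrier's other end; in the blue tray, stand the orange slide case and the yellow-capped jar. Everything ends upright on the floor of its kit; keep the jars upright all the way and leave the white-capped jar where it is.

Things in the scene. Friction and masses are not known exactly. Their poses are not given: they have to be found in the camera images.
- case_purple: slide case: upright closed box, 60 mm (its x) by 28 mm (its y) by 90 mm high (z), about 140 g, same both ways round; plain purple with a small white square on top and a black seam line. Origin: centre of its underside. Stands loose on the table among the stock.
- case_teal: slide case: upright closed box, 60 mm (its x) by 28 mm (its y) by 90 mm high (z), about 140 g, same both ways round; plain teal green with a small white square on top and a black seam line. Origin: centre of its underside. Stands loose on the table among the stock.
- case_orange: slide case: upright closed box, 60 mm (its x) by 28 mm (its y) by 90 mm high (z), about 140 g, same both ways round; plain orange with a small white square on top and a black seam line. Origin: centre of its underside. Stands loose on the table among the stock.
- jar_red: specimen jar: pale grey round jar, 49 mm diameter, with a red screw cap, 52 mm diameter and 18 mm high, on top; 68 mm high in all, closed, about 90 g. Origin: centre of its underside. Stands loose on the table among the stock.
- jar_yellow: specimen jar: pale grey round jar, 49 mm diameter, with a yellow screw cap, 52 mm diameter and 18 mm high, on top; 68 mm high in all, closed, about 90 g. Origin: centre of its underside. Stands loose on the table among the stock.
- jar_white: specimen jar: pale grey round jar, 49 mm diameter, with a white screw cap, 52 mm diameter and 18 mm high, on top; 68 mm high in all, closed, about 90 g. Origin: centre of its underside. Stands loose on the table among the stock. Not wanted in either kit.
- carrier: dark grey fixed carrier, 94 (x) by 300 (y) mm; origin: underside centre. Floor 8 above table; lips 20 high along its sides leave x -39 to 39 clear. Aluminium cross wall, y -68 to -58, top 80 above table. To -y: jar bay 78 x 74, centre y -105, with a 20 high end lip. To +y: case channel; cases stand in it broad faces across, against the wall (case x along carrier x); the sliding stop closes it.
- stop (a joint): travel (m) of the sliding stop along the carrier's -y, towards the cross wall. Its steel plate (70 mm wide, top 75 mm above table) has its face 150 mm minus the travel from the wall's face; with both cases packed tight it reads 0.094. Starts at 0 to 0.025, can reach 0.115, slides with about 1.5 N friction, stays where left.
- stop_grip (a point): middle of the top edge of the black fin behind (+y of) the sliding stop's plate, 78 mm above table. Fin 12 thick (carrier x), 44 long (carrier y), 68 mm high, all below this point; the stop's pushing face is 30 mm from it towards the carrier's -y. Pinch the fin from above, or push it from behind.
- tray: blue open tray, fixed to the table, 150 (its x) by 170 (its y) by 30 mm high outside, walls and floor 5 mm thick. Origin: centre of its underside.
Things that resemble listed ones, but are neither listed nor needed, are in the scene too. There is more than one size of the case_orange; the job needs the larger. Leave any pink look-alike of the case_teal alone.

How it is judged (in metres and radians):
At the end, for the whole second after the job is handed in: Each thing upright (0.12 rad), at rest on its kit's floor: purple at the wall, then teal (15 mm of centre line, 0.15 rad of square), stop travel over 0.090; red jar in the bay; orange case, yellow jar in the tray; white jar within 30 mm of its start (x of case_purple in the frame of carrier between -0.015 and 0.015 m and y of case_purple in the frame of carrier between -0.052 and -0.033 m and z of case_purple in the frame of carrier between 0.004 and 0.013 m and angle between each of case_purple, case_teal, jar_red, case_orange, jar_yellow, jar_white's own z axis and vertical below 0.12 rad and linear speed of each of case_purple, case_teal, jar_red, case_orange, jar_yellow below 0.02 m/s and angular speed of each of case_purple, case_teal, jar_red, case_orange, jar_yellow below 0.2 rad/s and x of case_teal in the frame of carrier between -0.015 and 0.015 m and y of case_teal in the frame of carrier between -0.027 and -0.005 m and z of case_teal in the frame of carrier between 0.004 and 0.013 m and angle between the y axis of each of case_purple, case_teal and the y axis of carrier, either way round below 0.15 rad and value of joint stop above 0.09 m and velocity of joint stop below 0.01 m/s and x of jar_red in the frame of carrier between -0.025 and 0.025 m and y of jar_red in the frame of carrier between -0.127 and -0.083 m and z of jar_red in the frame of carrier between 0.004 and 0.013 m and x of case_orange in the frame of tray between -0.07 and 0.07 m and y of case_orange in the frame of tray between -0.08 and 0.08 m and z of case_orange in the frame of tray between 0.002 and 0.01 m and x of jar_yellow in the frame of tray between -0.07 and 0.07 m and y of jar_yellow in the frame of tray between -0.08 and 0.08 m and z of jar_yellow in the frame of tray between 0.002 and 0.01 m and distance of jar_white from where it was at the start of the episode below 0.03 m); the robot touches nothing.
It fails at once if the red-capped jar is tipped over (angle between jar_red's own z axis and vertical above 0.6 rad).
It fails at once if the yellow-capped jar is tipped over (angle between jar_yellow's own z axis and vertical above 0.6 rad).
It fails at once if the white-capped jar is tipped over (angle between jar_white's own z axis and vertical above 0.6 rad).
It fails at once if the white-capped jar is carried or knocked away (more than 30 mm) (distance of jar_white from where it was at the start of the episode above 0.03 m).
It also fails if it takes over 144 s, if anything falls off the work surface, if the arm or the gripper's body presses on something with over 40 N, if the wrist force passes 120 N, or if a joint passes its speed limit or range.

## Working session

There is one attempt and no reset: what is moved stays moved. The work goes in short steps, Python scripts to look and compute and a tool call to move; the robot and the scene stay as the last step left them, time stands still between calls to the robot, and variables do not carry over. Pictures are saved under pics/ and viewed, at most 14 in all, crops included, and the job is handed in when it is done.

Besides the shell and the picture viewer there is one more tool, called by a JSON object that holds its "op" and its "data", one argument or row to a line. step_arm: Moves the arm, as the interface text tells. Its arguments: {"type":"object","properties":{"motion":{"type":"array","items":{"type":"object","properties":{"linear":{"type":"array","items":{"type":"number"}},"turn":{"type":"array","items":{"type":"number"}},"jaw":{"type":"number"}}}},"grip_force":{"type":"number"}},"required":["motion"]}

```bash
mkdir -p pics; cat > h.py <<'E'
import numpy as np, cv2
from workcell import ctrl
from scipy.spatial.transform import Rotation as Ro
def snap(n,save=None):
    o=ctrl.get_obs(); p,d=ctrl.camera(n); i=ctrl.camera_info(n)
    f=200/np.tan(np.radians(i['fovy'])/2)
    if n=='wrist':
        T=np.array(i['T_tool_cam']); Rt=Ro.from_euler('xyz',o['ee_rot'],degrees=True).as_matrix()
        Rc=Rt@T[:3,:3]; c=Rt@T[:3,3]+np.array(o['eef_pos'])
    else:
        R=np.array(i['R']); Rc=R.T; c=-R.T@np.array(i['t'])
    if save: cv2.imwrite('pics/'+save+'.png',p[:,:,::-1]); np.savez('pics/'+save+'.npz',p=p,d=d,Rc=Rc,c=c,f=f,cx=i['cx'],cy=i['cy'])
    return dict(p=p,d=d,Rc=Rc,c=c,f=f,cx=i['cx'],cy=i['cy'])
def load(n): return {k:v for k,v in np.load('pics/'+n+'.npz').items()}
def ray(s,u,v): return s['Rc']@np.array([(u-s['cx'])/s['f'],(v-s['cy'])/s['f'],1.])
def onz(s,u,v,z):
    r=ray(s,u,v); return s['c']+r*(z-s['c'][2])/r[2]
def cloud(s):
    v,u=np.mgrid[0:400,0:640]; r=np.stack([(u-s['cx'])/s['f'],(v-s['cy'])/s['f'],np.ones_like(u)],-1)
    return (r*s['d'][...,None])@s['Rc'].T+s['c']
E
python3 - <<'E'
from h import *
for n in ('scene','top','wrist'):
    s=snap(n,n+'0'); print(n,s['c'].round(3),s['Rc'].round(2).tolist(),s['f'],s['cx'],s['cy'])
print(ctrl.get_obs())
E
```

```text
scene [ 1.215 -0.378  0.642] [[0.46, 0.5, -0.73], [0.89, -0.25, 0.39], [0.01, -0.83, -0.56]] 443.7054425163595 321.92210992470405 192.38359392488948
top [ 0.391 -0.001  0.854] [[-0.03, -1.0, 0.09], [-1.0, 0.03, -0.02], [0.02, -0.09, -1.0]] 367.62839459322436 317.2903126484441 200.1008697929751
wrist [0.068 0.576 0.383] [[0.25, 0.92, 0.3], [0.97, -0.24, -0.08], [-0.0, 0.31, -0.95]] 296.4318705676317 322.4971036501047 199.12585442649893
{'clock': 0.15, 'qpos': array([ 6.34670333e+01,  1.03914550e+01,  9.21158276e+01, -1.49992791e-03,
        7.75681604e+01, -1.18202063e+01]), 'qvel': array([ 0.01336129, -0.051053  , -0.24353567, -0.02758933,  0.08441495,
        0.00669361]), 'effort': array([ 1.57085051e-03, -4.34232831e+01, -3.42174447e+01,  7.03848596e-02,
        3.56222084e-02, -7.68240989e-05]), 'eef_pos': array([0.14584667, 0.55578852, 0.2380461 ]), 'ee_rot': array([-1.79925857e+02, -1.40205552e-02,  1.65287554e+02]), 'wrist_force': array([-0.14425894,  0.01865385, -0.12579275]), 'moment': array([-0.04261676,  0.00939524, -0.01213154]), 'grasp_force': 0.0, 'finger_gap': 1.0025462434963586}
```

View pics/top0.png

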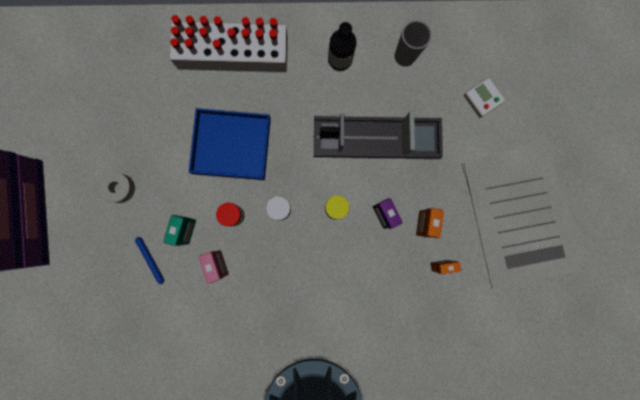

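View pics/scene0.png

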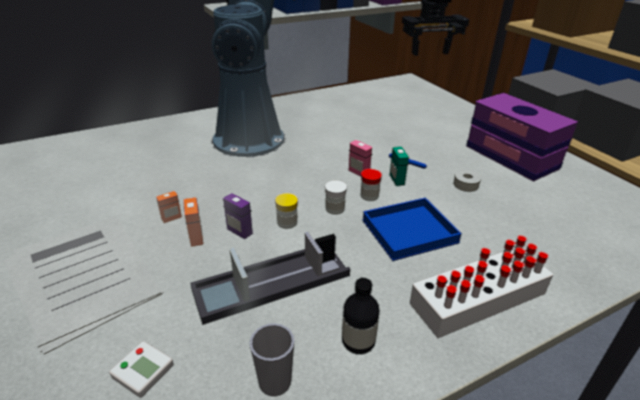

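Top view: the red jar is at (229,214), white (278,208), yellow (338,207), the purple case (388,213) and teal (180,230). The carrier spans (314..442,115..158) with the stop on the left and the bay on the right, and the tray is at (231,144).
Two orange candidates: (431,222) has the larger footprint and is taller in the scene view at (193,222). (447,267) is the smaller one, at (168,206) in the scene view. The pink look-alike is at (213,266) and gets left alone.

```bash
python3 - <<'E'
from h import *
HS={'purple':(125,155,80,40),'teal':(72,95,80,40),'orange':(5,17,140,80),'red':(0,4,160,80),'yellow':(22,34,120,80),'tray':(105,122,140,40)}
for cam in ('top0','scene0'):
    s=load(cam); P=cloud(s); hsv=cv2.cvtColor(s['p'],cv2.COLOR_RGB2HSV)
    masks={k:cv2.inRange(hsv,(a,S,V),(b,255,255)) for k,(a,b,S,V) in HS.items()}
    if cam=='top0':
        w=np.zeros((400,640),np.uint8); w[190:225,262:295]=cv2.inRange(hsv,(0,0,150),(180,60,255))[190:225,262:295]; masks['white']=w
    for k,m in masks.items():
        n,l,st,c=cv2.connectedComponentsWithStats(m)
        for i in range(1,n):
            if st[i,4]<60: continue
            q=P[(l==i)&(s['d']>0)]
            if len(q)<20 or not(-.6<q[:,1].mean()<.6 and .1<q[:,0].mean()<.9): continue
            zt=np.percentile(q[:,2],97); t=q[abs(q[:,2]-zt)<.008] 
            r=cv2.minAreaRect((t[:,:2]*1000).astype(np.float32))
            print(cam,k,c[i].round(0),st[i,4],'ztop %.3f'%zt,'rect',np.round(r[0]),np.round(r[1]),round(r[2],1))
E
python3 - <<'E'
import cv2
p=cv2.imread('pics/top0.png')[100:290,300:480]; cv2.imwrite('pics/c1.png',cv2.resize(p,None,fx=3.1,fy=3.1,interpolation=2))
E
```

```text
top0 purple [ 21. 211.] 192 ztop 0.079 rect [456. 598.] [234.   5.] 5.5
top0 purple [390. 213.] 314 ztop 0.092 rect [ 428. -173.] [58. 27.] 24.7
top0 teal [173. 230.] 355 ztop 0.091 rect [405. 278.] [28. 58.] 72.5
top0 orange [435. 223.] 316 ztop 0.092 rect [ 405. -266.] [26. 59.] 79.2
top0 orange [450. 267.] 169 ztop 0.068 rect [ 309. -301.] [19. 43.] 7.5
top0 red [228. 214.] 431 ztop 0.070 rect [436. 170.] [48. 48.] 44.5
top0 yellow [337. 207.] 440 ztop 0.070 rect [445. -63.] [48. 48.] 88.6
top0 tray [230. 144.] 4722 ztop 0.030 rect [600. 175.] [170. 151.] 83.6
top0 tray [149. 260.] 301 ztop 0.018 rect [340. 358.] [114.  12.] 28.4
top0 white [277. 208.] 361 ztop 0.070 rect [448.  65.] [44. 45.] 42.6
scene0 purple [238. 203.] 186 ztop 0.091 rect [ 433. -174.] [57. 27.] 25.2
scene0 purple [244. 226.] 207 ztop 0.061 rect [ 458. -167.] [25. 12.] 86.6
scene0 teal [401. 155.] 191 ztop 0.091 rect [408. 276.] [29. 60.] 70.6
scene0 teal [399. 174.] 217 ztop 0.062 rect [417. 264.] [48. 21.] 15.7
scene0 orange [167. 196.] 75 ztop 0.068 rect [ 313. -302.] [20. 41.] 10.4
scene0 orange [190. 207.] 161 ztop 0.091 rect [ 409. -267.] [25. 59.] 80.0
scene0 red [371. 175.] 190 ztop 0.069 rect [440. 169.] [45. 51.] 56.8
scene0 red [531. 259.] 61 ztop 0.098 rect [858. 243.] [16. 18.] 15.9
scene0 red [518. 264.] 60 ztop 0.098 rect [857. 212.] [17. 16.] 78.9
scene0 red [451. 289.] 65 ztop 0.099 rect [850.  64.] [13. 16.] 28.9
scene0 yellow [287. 202.] 311 ztop 0.069 rect [448. -64.] [45. 52.] 65.5
scene0 tray [417. 163.] 64 ztop 0.017 rect [373. 371.] [50. 13.] 29.9
scene0 tray [410. 228.] 3796 ztop 0.030 rect [603. 173.] [171. 152.] 83.6
```

View pics/c1.png

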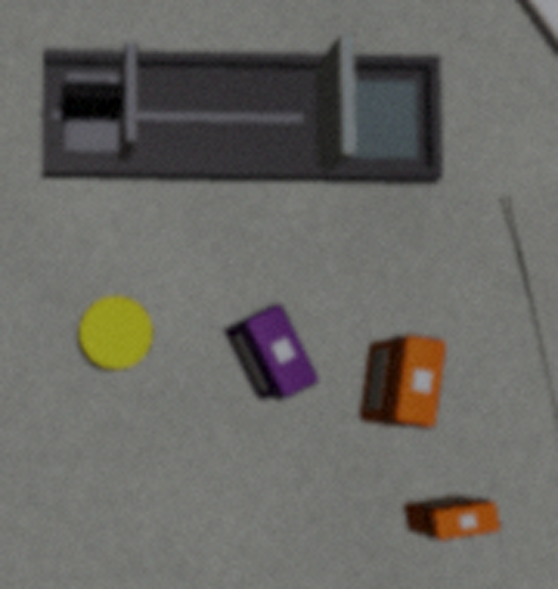

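```bash
python3 - <<'E'
from h import *
for cam in ('top0','scene0'):
    s=load(cam); P=cloud(s); hsv=cv2.cvtColor(s['p'],cv2.COLOR_RGB2HSV)
    ok=(s['d']>0)&(P[...,0]>.54)&(P[...,0]<.70)&(P[...,1]>-.35)&(P[...,1]<.06)
    def rect(lo,hi,f=None):
        m=ok&(P[...,2]>lo)&(P[...,2]<hi)
        if f is not None:m&=f
        m=cv2.morphologyEx(m.astype(np.uint8),cv2.MORPH_CLOSE,np.ones((3,3)))
        n,l,st,c=cv2.connectedComponentsWithStats(m)
        for i in range(1,n):
            if st[i,4]<12: continue
            q=P[(l==i)&ok]; r=cv2.minAreaRect((q[:,:2]*1000).astype(np.float32))
            print(cam,lo,c[i].round(),st[i,4],np.round(r[0]),np.round(r[1]),round(r[2],1),'z',np.percentile(q[:,2],[5,50,95]).round(3))
    rect(.012,.028); rect(.068,.09); rect(.003,.012)
    print('table z',np.median(P[...,2][(P[...,0]>.45)&(P[...,0]<.53)&(abs(P[...,1])<.2)&(s['d']>0)]))
E
```

```text
top0 0.012 [326. 118.] 114 [657. -49.] [58.  9.] 87.6 z [0.014 0.02  0.022]
top0 0.012 [381. 140.] 1352 [ 609. -168.] [299.  95.] 87.9 z [0.013 0.019 0.022]
top0 0.012 [330. 125.] 54 [641. -56.] [40.  6.] 87.6 z [0.012 0.015 0.018]
top0 0.068 [411. 131.] 234 [ 607. -230.] [11. 85.] 87.1 z [0.072 0.079 0.081]
top0 0.068 [336. 130.] 244 [613. -56.] [50. 70.] 88.1 z [0.07  0.075 0.079]
top0 0.003 [365. 137.] 2223 [ 613. -122.] [208.  77.] 87.8 z [0.005 0.008 0.01 ]
top0 0.003 [426. 138.] 748 [ 607. -278.] [65. 76.] 87.4 z [0.006 0.008 0.011]
top0 0.003 [344. 157.] 64 [563. -88.] [136.   7.] 87.6 z [0.003 0.008 0.013]
top0 0.003 [406. 158.] 57 [ 560. -233.] [131.   1.] 87.8 z [0.002 0.007 0.011]
table z -0.0003490067083952164
scene0 0.012 [267. 282.] 2096 [ 612. -168.] [300.  99.] 87.9 z [0.013 0.019 0.022]
scene0 0.068 [319. 241.] 290 [611. -72.] [60. 62.] 31.6 z [0.068 0.075 0.078]
scene0 0.068 [238. 265.] 233 [ 610. -231.] [10. 87.] 88.0 z [0.07  0.079 0.081]
scene0 0.003 [338. 263.] 83 [626. -23.] [21. 57.] 61.1 z [0.006 0.008 0.011]
scene0 0.003 [279. 275.] 1704 [ 606. -152.] [142.  72.] 89.0 z [0.006 0.008 0.01 ]
scene0 0.003 [274. 298.] 548 [ 658. -170.] [299.   9.] 86.9 z [0.003 0.008 0.012]
scene0 0.003 [218. 294.] 1096 [ 601. -272.] [73. 70.] 88.0 z [0.006 0.008 0.01 ]
table z 0.0009118501625182684
```

Purple, teal and the large orange case (59x26 top, z 0.092, against 43x19, z 0.068 for the small one) are confirmed by the crop. I start with the red jar.

{"op": "step_arm", "data": {
  "motion": [
    {"linear": [7.3, -9.65, -1.0], "turn": [0, 0, -9.4], "jaw": 0.7},
    {"linear": [7.3, -9.65, -1.0], "turn": [0, 0, -9.4], "jaw": 0.7},
    {"linear": [7.3, -9.65, -1.0], "turn": [0, 0, -9.4], "jaw": 0.7},
    {"linear": [7.3, -9.65, -1.0], "turn": [0, 0, -9.4], "jaw": 0.7},
    {"linear": [7.3, -9.65, -1.0], "turn": [0, 0, -9.4], "jaw": 0.7},
    {"linear": [7.3, -9.65, -1.0], "turn": [0, 0, -9.4], "jaw": 0.7},
    {"linear": [7.3, -9.65, -1.0], "turn": [0, 0, -9.4], "jaw": 0.7},
    {"linear": [7.3, -9.65, -1.0], "turn": [0, 0, -9.4], "jaw": 0.7}
  ]
}}

```text
clock: 0.95
eef_pos: [0.3873, 0.2365, 0.2057]
ee_rot: [180.0, -0.0, 96.2]
wrist_force: [1.4, 0.5, 0.7]
finger_gap: 0.847
grasp_force: 0.0
```

{"op": "step_arm", "data": {
  "motion": [
    {"linear": [1.25, -1.65, -0.2], "turn": [0, 0, -0.8], "jaw": 0.7},
    {"linear": [1.25, -1.65, -0.2], "turn": [0, 0, -0.8], "jaw": 0.7},
    {"linear": [1.25, -1.65, -0.2], "turn": [0, 0, -0.8], "jaw": 0.7},
    {"linear": [1.25, -1.65, -0.2], "turn": [0, 0, -0.8], "jaw": 0.7}
  ]
}}

```text
clock: 1.35
eef_pos: [0.4364, 0.1718, 0.1974]
ee_rot: [-179.9, -0.0, 90.0]
wrist_force: [0.0, -0.7, -0.8]
finger_gap: 0.849
grasp_force: 0.0
```

```bash
cat >> h.py <<'E'
HS={'purple':(125,155,80,40),'teal':(72,95,80,40),'orange':(5,17,140,60),'red':(0,4,160,60),'yellow':(22,34,120,60),'white':(0,0,0,0)}
def tops(s,names,minpx=150):
    P=cloud(s); hsv=cv2.cvtColor(s['p'],cv2.COLOR_RGB2HSV)
    for k in names:
        a,b,S,V=HS[k]; m=cv2.inRange(hsv,(a,S,V),(b,255,255))
        if k=='white': m=cv2.inRange(hsv,(0,0,150),(180,50,255))
        m=cv2.morphologyEx(m,cv2.MORPH_CLOSE,np.ones((15,15)))
        n,l,st,c=cv2.connectedComponentsWithStats(m)
        for i in range(1,n):
            q=P[(l==i)&(s['d']>0)]
            if st[i,4]<minpx or len(q)<50: continue
            zt=np.percentile(q[:,2],95); t=q[abs(q[:,2]-zt)<.007]
            r=cv2.minAreaRect((t[:,:2]*1000).astype(np.float32))
            print(k,c[i].round(0),st[i,4],'ztop %.3f'%zt,'rect',np.round(r[0],1),np.round(r[1]),round(r[2],1))
E
python3 - <<'E'
from h import *
s=snap('wrist','w1'); tops(s,HS); o=ctrl.get_obs(); print(o['eef_pos'],o['ee_rot'])
E
```

```text
teal [283.  67.] 2738 ztop 0.090 rect [405.1 277.9] [27. 59.] 73.5
red [320. 185.] 1468 ztop 0.068 rect [432.6 177. ] [48. 37.] 31.5
yellow [330. 362.] 778 ztop 0.286 rect [438.  188.8] [ 2. 10.] 86.9
white [292. 130.] 141674 ztop 0.001 rect [408.7 167.7] [756. 365.] 0.1
white [635. 267.] 294 ztop 0.055 rect [779.4  83.1] [12. 46.] 16.2
white [254. 357.] 4439 ztop 0.000 rect [ 332.  -108.7] [ 84. 176.] 89.9
white [379. 353.] 2282 ztop 0.000 rect [518.4 -99.1] [96. 66.] 0.1
[0.43597981 0.1725346  0.1975178 ] [-1.79942228e+02 -1.52685461e-02  9.01160225e+01]
```

View pics/w1.png

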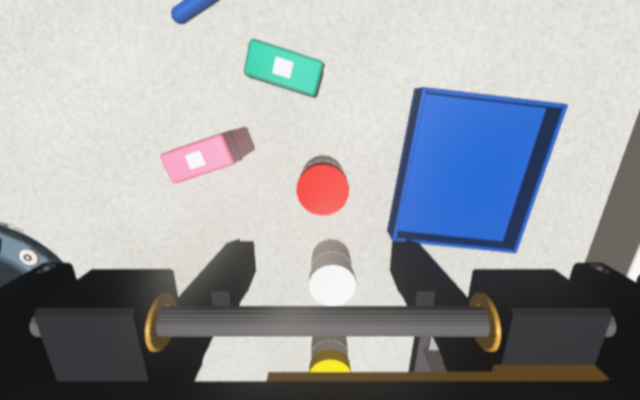

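Wrist view: the red cap is at (323,188), teal at (284,68), pink at (195,158) and white at (332,285). The red hue wraps around, so I'll ray-cast the cap centre instead.

```bash
python3 - <<'E'
from h import *
s=load('w1'); print(onz(s,323,189,.068),onz(s,332,285,.068),onz(s,283.5,67.5,.09))
hsv=cv2.cvtColor(s['p'],cv2.COLOR_RGB2HSV); m=cv2.inRange(hsv,(0,120,60),(6,255,255))|cv2.inRange(hsv,(174,120,60),(180,255,255)); m[:, :290]=0;m[:,360:]=0
c=max(cv2.findContours(m,0,1)[0],key=cv2.contourArea); (e,ax,an)=cv2.fitEllipse(c); print(e,ax,onz(s,*e,.068))
P=cloud(s)[(m>0)&(s['d']>0)]; t=P[abs(P[:,2]-np.percentile(P[:,2],90))<.006]; r=cv2.minAreaRect((t[:,:2]*1000).astype(np.float32)); print(r,t[:,2].mean())
E
```

```text
[0.43661541 0.17289731 0.068     ] [0.44649235 0.06578639 0.068     ] [0.40550749 0.27793288 0.09      ]
(322.1960754394531, 188.74136352539062) (50.3516845703125, 50.494327545166016) [0.43584194 0.17315445 0.068     ]
((435.8208923339844, 171.5115203857422), (49.21864700317383, 49.4676513671875), 15.15388298034668) 0.06679810004705991
```

{"op": "step_arm", "data": {
  "motion": [
    {"linear": [0, 0, -1.2], "turn": [0, 0, 0], "jaw": 0.7},
    {"linear": [0, 0, -2.4], "turn": [0, 0, 0], "jaw": 0.7},
    {"linear": [0, 0, -3.6], "turn": [0, 0, 0], "jaw": 0.7},
    {"linear": [0, 0, -4.0], "turn": [0, 0, 0], "jaw": 0.7},
    {"linear": [0, 0, -4.0], "turn": [0, 0, 0], "jaw": 0.7},
    {"linear": [0, 0, -4.0], "turn": [0, 0, 0], "jaw": -1},
    {"linear": [0, 0, -4.0], "turn": [0, 0, 0], "jaw": -1},
    {"linear": [0, 0, -4.0], "turn": [0, 0, 0], "jaw": -1}
  ],
  "grip_force": 15
}}

```text
clock: 2.2
eef_pos: [0.4378, 0.1728, 0.0395]
ee_rot: [179.8, -0.0, 90.2]
wrist_force: [-1.1, 0.3, 0.5]
finger_gap: 0.606
grasp_force: 0.7
```

{"op": "step_arm", "data": {
  "motion": [
    {"linear": [0, 0, 0], "turn": [0, 0, 0], "jaw": -1},
    {"linear": [0, 0, 0], "turn": [0, 0, 0], "jaw": -1},
    {"linear": [0, 0, 0], "turn": [0, 0, 0], "jaw": -1},
    {"linear": [0, 0, 0.8], "turn": [0, 0, 0], "jaw": -1},
    {"linear": [0, 0, 1.8], "turn": [0, 0, 0], "jaw": -1},
    {"linear": [0, 0, 2.8], "turn": [0, 0, 0], "jaw": -1},
    {"linear": [0, 0, 3.3], "turn": [0, 0, 0], "jaw": -1},
    {"linear": [0, 0, 3.3], "turn": [0, 0, 0], "jaw": -1}
  ]
}}

```text
clock: 3.0
eef_pos: [0.439, 0.1725, 0.1735]
ee_rot: [179.6, -0.1, 90.1]
wrist_force: [0.7, -0.2, -1.2]
finger_gap: 0.581
grasp_force: 15.0
```

{"op": "step_arm", "data": {
  "motion": [
    {"linear": [4.19, -11.14, 0.1], "turn": [0, 0, -0.3], "jaw": -1},
    {"linear": [4.19, -11.14, 0.1], "turn": [0, 0, -0.3], "jaw": -1},
    {"linear": [4.19, -11.14, 0.1], "turn": [0, 0, -0.3], "jaw": -1},
    {"linear": [4.19, -11.14, 0.1], "turn": [0, 0, -0.3], "jaw": -1},
    {"linear": [4.19, -11.14, 0.1], "turn": [0, 0, -0.3], "jaw": -1},
    {"linear": [4.19, -11.14, 0.1], "turn": [0, 0, -0.3], "jaw": -1},
    {"linear": [4.19, -11.14, 0.1], "turn": [0, 0, -0.3], "jaw": -1},
    {"linear": [4.19, -11.14, 0.1], "turn": [0, 0, -0.3], "jaw": -1}
  ]
}}

```text
clock: 3.8
eef_pos: [0.5768, -0.2038, 0.1709]
ee_rot: [-179.9, -0.1, 87.7]
wrist_force: [0.0, 0.5, -0.9]
finger_gap: 0.582
grasp_force: 15.0
```

{"op": "step_arm", "data": {
  "motion": [
    {"linear": [0.74, -1.73, 0], "turn": [0, 0, 0], "jaw": -1},
    {"linear": [0.74, -1.73, 0], "turn": [0, 0, 0], "jaw": -1},
    {"linear": [0.74, -1.73, 0], "turn": [0, 0, 0], "jaw": -1},
    {"linear": [0.74, -1.73, 0], "turn": [0, 0, 0], "jaw": -1},
    {"linear": [0.74, -1.73, 0], "turn": [0, 0, 0], "jaw": -1}
  ]
}}

```text
clock: 4.3
eef_pos: [0.6061, -0.2698, 0.1717]
ee_rot: [-179.9, -0.1, 87.8]
wrist_force: [-0.5, -0.4, -0.2]
finger_gap: 0.579
grasp_force: 15.0
```

```bash
python3 - <<'E'
from h import *
s=snap('wrist','w2'); P=cloud(s); o=ctrl.get_obs(); print(o['eef_pos'],o['ee_rot'])
ok=(s['d']>0)&(P[...,0]>.54)&(P[...,0]<.68)&(P[...,1]>-.35)&(P[...,1]<.06)
for lo,hi in((.012,.028),(.068,.084),(.004,.012)):
    m=cv2.morphologyEx((ok&(P[...,2]>lo)&(P[...,2]<hi)).astype(np.uint8),cv2.MORPH_OPEN,np.ones((3,3)))
    n,l,st,c=cv2.connectedComponentsWithStats(m)
    for i in range(1,n):
        if st[i,4]<100: continue
        q=P[l==i]; r=cv2.minAreaRect((q[:,:2]*1000).astype(np.float32))
        print(lo,c[i].round(),st[i,4],np.round(r[0]),np.round(r[1]),round(r[2],1),'z',np.percentile(q[:,2],[5,50,95]).round(3), 'ext',(q[:,:2].min(0)*1000).round(),(q[:,:2].max(0)*1000).round())
E
```

```text
[ 0.60635418 -0.26963855  0.17228591] [-1.79919314e+02 -6.39855076e-02  8.78024810e+01]
0.012 [277.  69.] 1359 [ 567. -164.] [124.   9.] 88.4 z [0.016 0.019 0.02 ] ext [ 561. -226.] [ 573. -103.]
0.012 [369.  70.] 1362 [ 653. -167.] [124.   9.] 87.6 z [0.016 0.019 0.02 ] ext [ 646. -229.] [ 659. -105.]
0.012 [282. 193.] 515 [ 563. -281.] [70.  8.] 87.9 z [0.016 0.019 0.02 ] ext [ 558. -316.] [ 568. -246.]
0.012 [363. 195.] 544 [ 647. -284.] [70. 11.] 87.9 z [0.015 0.019 0.02 ] ext [ 640. -319.] [ 653. -249.]
0.068 [322. 155.] 1464 [ 607. -231.] [10. 85.] 87.7 z [0.072 0.079 0.08 ] ext [ 564. -237.] [ 650. -224.]
0.004 [323.  68.] 11544 [ 610. -164.] [125.  78.] 87.8 z [0.006 0.007 0.008] ext [ 569. -228.] [ 651. -100.]
0.004 [323. 183.] 2966 [ 606. -280.] [61. 78.] 87.6 z [0.006 0.007 0.009] ext [ 566. -312.] [ 646. -249.]
```

View pics/w2.png

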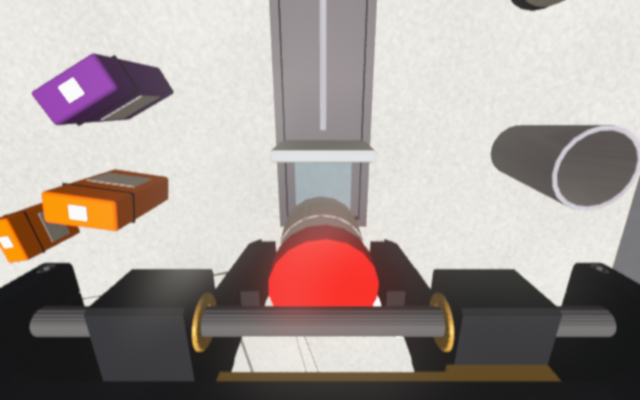

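Wrist view: the red jar is held over the bay, the cross wall is at (323,155), and the floor reads z≈0.007. I lower, release and retreat.

{"op": "step_arm", "data": {
  "motion": [
    {"linear": [0, -0.08, -1.0], "turn": [0, 0, 0], "jaw": -1},
    {"linear": [0, -0.08, -2.0], "turn": [0, 0, 0], "jaw": -1},
    {"linear": [0, -0.08, -2.7], "turn": [0, 0, 0], "jaw": -1},
    {"linear": [0, -0.08, -3.0], "turn": [0, 0, 0], "jaw": -1},
    {"linear": [0, -0.08, -3.1], "turn": [0, 0, 0], "jaw": -1},
    {"linear": [0, -0.08, -3.1], "turn": [0, 0, 0], "jaw": -1},
    {"linear": [0, -0.08, -3.1], "turn": [0, 0, 0], "jaw": -1}
  ]
}}

```text
clock: 5.05
eef_pos: [0.6082, -0.2751, 0.0513]
ee_rot: [179.8, 0.1, 87.8]
wrist_force: [0.1, -0.4, -0.1]
finger_gap: 0.581
grasp_force: 15.0
```

{"op": "step_arm", "data": {
  "motion": [
    {"linear": [0, 0, -0.05], "turn": [0, 0, 0], "jaw": -1},
    {"linear": [0, 0, -0.05], "turn": [0, 0, 0], "jaw": -1},
    {"linear": [0, 0, -0.05], "turn": [0, 0, 0], "jaw": 0.2},
    {"linear": [0, 0, -0.05], "turn": [0, 0, 0], "jaw": 0.5},
    {"linear": [0, 0, -0.05], "turn": [0, 0, 0], "jaw": 0.5},
    {"linear": [0, 0, -0.05], "turn": [0, 0, 0], "jaw": 0.5}
  ]
}}

```text
clock: 5.65
eef_pos: [0.6071, -0.2747, 0.0473]
ee_rot: [180.0, 0.0, 87.7]
wrist_force: [0.2, 0.3, -0.7]
finger_gap: 0.748
grasp_force: 0.0
```

{"op": "step_arm", "data": {
  "motion": [
    {"linear": [0, 0, 0.5], "turn": [0, 0, 0], "jaw": 0.5},
    {"linear": [0, 0, 1.5], "turn": [0, 0, 0], "jaw": 0.8},
    {"linear": [0, 0, 2.5], "turn": [0, 0, 0], "jaw": 0.9},
    {"linear": [-1, 1, 3.6], "turn": [0, 0, 0], "jaw": 0.9},
    {"linear": [-2, 2, 3.6], "turn": [0, 0, 1.2], "jaw": 0.9},
    {"linear": [-3, 2.4, 3.6], "turn": [0, 0, 2.2], "jaw": 0.9},
    {"linear": [-4.0, 2.4, 3.6], "turn": [0, 0, 3.1], "jaw": 0.9},
    {"linear": [-4.4, 2.5, 3.6], "turn": [0, 0, 3.4], "jaw": 0.9}
  ]
}}

```text
clock: 6.45
eef_pos: [0.4278, -0.1727, 0.1908]
ee_rot: [-179.9, -0.1, 115.2]
wrist_force: [0.3, 0.6, 0.4]
finger_gap: 0.952
grasp_force: 0.0
```

```bash
python3 - <<'E'
from h import *
o=ctrl.get_obs(); print(o['eef_pos'],o['ee_rot'])
s=snap('wrist','w3'); tops(s,['purple','orange'])
s=snap('top','t3')
E
```

```text
[ 0.42781938 -0.17274649  0.1908323 ] [-1.79940552e+02 -5.80121284e-02  1.15232495e+02]
purple [322. 198.] 1541 ztop 0.090 rect [ 427.3 -172.7] [57. 26.] 25.4
orange [164. 251.] 765 ztop 0.067 rect [ 309.  -301.2] [20. 44.] 7.2
orange [263. 267.] 1647 ztop 0.090 rect [ 408.1 -266.5] [27. 52.] 79.8
orange [463. 376.] 442 ztop 0.282 rect [ 449.7 -143.3] [17.  3.] 26.4
```

View pics/w3.png

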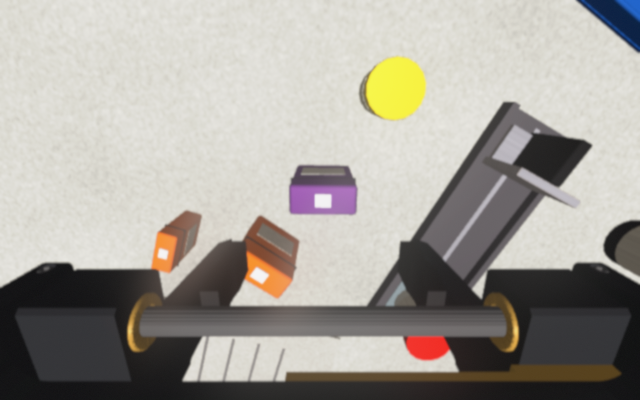

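Wrist view: purple is at (323,198) centred under the tool and square to it; the red jar stands in the bay at (427,345). I grasp purple.

{"op": "step_arm", "data": {
  "motion": [
    {"linear": [0, 0, -1.2], "turn": [0, 0, 0], "jaw": 0.9},
    {"linear": [0, 0, -2.4], "turn": [0, 0, 0], "jaw": 0.9},
    {"linear": [0, 0, -3.4], "turn": [0, 0, 0], "jaw": 0.9},
    {"linear": [0, 0, -3.65], "turn": [0, 0, 0], "jaw": 0.9},
    {"linear": [0, 0, -3.65], "turn": [0, 0, 0], "jaw": -1},
    {"linear": [0, 0, -3.65], "turn": [0, 0, 0], "jaw": -1},
    {"linear": [0, 0, -3.65], "turn": [0, 0, 0], "jaw": -1},
    {"linear": [0, 0, -3.65], "turn": [0, 0, 0], "jaw": -1}
  ],
  "grip_force": 20
}}

```text
clock: 7.35
eef_pos: [0.4326, -0.1757, 0.0472]
ee_rot: [179.9, 0.2, 114.9]
wrist_force: [-0.3, -1.4, 3.9]
finger_gap: 0.68
grasp_force: 20.0
```

{"op": "step_arm", "data": {
  "motion": [
    {"linear": [0, 0, 0], "turn": [0, 0, 0], "jaw": -1},
    {"linear": [0, 0, 0], "turn": [0, 0, 0], "jaw": -1},
    {"linear": [0, 0, 1.0], "turn": [0, 0, 0], "jaw": -1},
    {"linear": [0, 0, 2.0], "turn": [0, 0, 0], "jaw": -1},
    {"linear": [0, 0, 3.0], "turn": [0, 0, 0], "jaw": -1},
    {"linear": [0, 0, 3.4], "turn": [0, 0, 0], "jaw": -1},
    {"linear": [0, 0, 3.4], "turn": [0, 0, 0], "jaw": -1}
  ]
}}

```text
clock: 8.05
eef_pos: [0.4326, -0.1756, 0.1845]
ee_rot: [179.8, 0.3, 114.9]
wrist_force: [-0.7, 0.2, -2.3]
finger_gap: 0.68
grasp_force: 20.0
```

{"op": "step_arm", "data": {
  "motion": [
    {"linear": [4.39, -0.83, 0], "turn": [0, 0, -3.39], "jaw": -1},
    {"linear": [4.39, -0.83, 0], "turn": [0, 0, -3.39], "jaw": -1},
    {"linear": [4.39, -0.83, 0], "turn": [0, 0, -3.39], "jaw": -1},
    {"linear": [4.39, -0.83, 0], "turn": [0, 0, -3.39], "jaw": -1},
    {"linear": [4.39, -0.83, 0], "turn": [0, 0, -3.39], "jaw": -1},
    {"linear": [4.39, -0.83, 0], "turn": [0, 0, -3.39], "jaw": -1},
    {"linear": [4.39, -0.83, 0], "turn": [0, 0, -3.39], "jaw": -1}
  ]
}}

```text
clock: 8.75
eef_pos: [0.605, -0.2071, 0.1798]
ee_rot: [-179.9, -0.1, 87.8]
wrist_force: [-0.4, -0.4, -1.2]
finger_gap: 0.678
grasp_force: 20.0
```

```bash
python3 - <<'E'
from h import *
o=ctrl.get_obs(); print(o['eef_pos'],o['ee_rot'],o['wrist_force'])
s=snap('wrist','w4'); tops(s,['purple']); 
s=snap('top','t4'); tops(s,['purple','red'])
E
```

```text
[ 0.60498641 -0.20713928  0.17976414] [-1.79852577e+02 -7.05653513e-02  8.78255955e+01] [-0.38222366 -0.37341988 -1.18281784]
purple [328. 276.] 6940 ztop 0.222 rect [ 605.  -198.9] [21. 61.] 89.4
purple [ 23. 207.] 2825 ztop 0.101 rect [456.5 597.3] [235.   6.] 5.7
red [190.  28.] 1046 ztop 0.098 rect [828.7 230.4] [104.  69.] 87.7
red [256.  28.] 787 ztop 0.099 rect [835.2 109.3] [104.  44.] 87.3
```

View pics/w4.png

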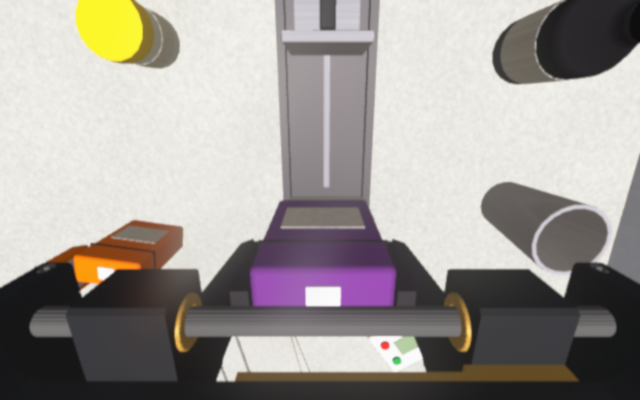

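Wrist view: purple is held over the channel ((323,275)), with its centre about 4.7 mm on the +y side of the TCP. The stop plate is at (328,36). I correct for that and lower in stages.

{"op": "step_arm", "data": {
  "motion": [
    {"linear": [0.08, -0.12, -0.6], "turn": [0, 0, 0], "jaw": -1},
    {"linear": [0.08, -0.12, -1.1], "turn": [0, 0, 0], "jaw": -1},
    {"linear": [0.08, -0.12, -1.1], "turn": [0, 0, 0], "jaw": -1},
    {"linear": [0.08, -0.12, -1.1], "turn": [0, 0, 0], "jaw": -1}
  ]
}}

```text
clock: 9.25
eef_pos: [0.6092, -0.2125, 0.1375]
ee_rot: [-180.0, -0.0, 87.8]
wrist_force: [-0.3, -0.4, -2.3]
finger_gap: 0.679
grasp_force: 20.0
```

{"op": "step_arm", "data": {
  "motion": [
    {"linear": [0, 0, -0.8], "turn": [0, 0, 0], "jaw": -1},
    {"linear": [0, 0, -1.5], "turn": [0, 0, 0], "jaw": -1},
    {"linear": [0, 0, -1.9], "turn": [0, 0, 0], "jaw": -1},
    {"linear": [0, 0, -2.0], "turn": [0, 0, 0], "jaw": -1},
    {"linear": [0, 0, -2.0], "turn": [0, 0, 0], "jaw": -1}
  ]
}}

```text
clock: 9.75
eef_pos: [0.6101, -0.2127, 0.0578]
ee_rot: [180.0, 0.0, 87.8]
wrist_force: [0.9, 0.7, -1.9]
finger_gap: 0.681
grasp_force: 20.0
```

Down a little more and release, then retreat towards the orange case.

{"op": "step_arm", "data": {
  "motion": [
    {"linear": [0, 0, -0.06], "turn": [0, 0, 0], "jaw": -1},
    {"linear": [0, 0, -0.06], "turn": [0, 0, 0], "jaw": -1},
    {"linear": [0, 0, -0.06], "turn": [0, 0, 0], "jaw": 0.6},
    {"linear": [0, 0, -0.06], "turn": [0, 0, 0], "jaw": 0.7},
    {"linear": [0, 0, -0.06], "turn": [0, 0, 0], "jaw": 0.7},
    {"linear": [0, 0, -0.06], "turn": [0, 0, 0], "jaw": 0.7}
  ]
}}

```text
clock: 10.35
eef_pos: [0.6099, -0.2127, 0.0551]
ee_rot: [180.0, 0.0, 87.8]
wrist_force: [0.2, -0.6, 0.3]
finger_gap: 0.848
grasp_force: 0.0
```

{"op": "step_arm", "data": {
  "motion": [
    {"linear": [0, 0, 0.8], "turn": [0, 0, 0], "jaw": 0.7},
    {"linear": [0, 0, 2.0], "turn": [0, 0, 0], "jaw": 0.9},
    {"linear": [0, 0, 3.2], "turn": [0, 0, 0], "jaw": 0.9},
    {"linear": [-1, -0.3, 3.5], "turn": [0, 0, -0.3], "jaw": 0.9},
    {"linear": [-2, -0.6, 3.5], "turn": [0, 0, -0.6], "jaw": 0.9},
    {"linear": [-3, -0.9, 3.5], "turn": [0, 0, -0.8], "jaw": 0.9},
    {"linear": [-4.0, -1.2, 3.5], "turn": [0, 0, -1.0], "jaw": 0.9},
    {"linear": [-5.0, -1.35, 3.5], "turn": [0, 0, -1.05], "jaw": 0.9}
  ]
}}

```text
clock: 11.15
eef_pos: [0.4082, -0.2671, 0.195]
ee_rot: [180.0, 0.0, 79.4]
wrist_force: [0.5, -1.3, 0.3]
finger_gap: 0.946
grasp_force: 0.0
```

```bash
python3 - <<'E'
from h import *
o=ctrl.get_obs(); print(o['eef_pos'],o['ee_rot'])
s=snap('wrist','w5'); tops(s,['purple','orange'])
E
```

```text
[ 0.40823419 -0.26714185  0.19497451] [1.79966542e+02 4.62754782e-02 7.93530352e+01]
purple [542.  85.] 4105 ztop 0.098 rect [ 609.4 -208.9] [27. 60.] 87.7
orange [318. 195.] 1701 ztop 0.090 rect [ 405.2 -266.2] [26. 58.] 79.7
orange [230. 230.] 422 ztop 0.067 rect [ 308.5 -293.9] [20. 28.] 6.5
```

Purple stands at (609,-209), square, with its top at 0.098. I grasp orange.

{"op": "step_arm", "data": {
  "motion": [
    {"linear": [-0.08, 0, -1.2], "turn": [0, 0, 0], "jaw": 0.9},
    {"linear": [-0.08, 0, -2.4], "turn": [0, 0, 0], "jaw": 0.9},
    {"linear": [-0.08, 0, -3.5], "turn": [0, 0, 0], "jaw": 0.9},
    {"linear": [-0.08, 0, -3.75], "turn": [0, 0, 0], "jaw": 0.9},
    {"linear": [-0.08, 0, -3.75], "turn": [0, 0, 0], "jaw": -1},
    {"linear": [-0.08, 0, -3.75], "turn": [0, 0, 0], "jaw": -1},
    {"linear": [-0.08, 0, -3.75], "turn": [0, 0, 0], "jaw": -1},
    {"linear": [-0.08, 0, -3.75], "turn": [0, 0, 0], "jaw": -1}
  ]
}}

```text
clock: 12.0
eef_pos: [0.4079, -0.2679, 0.047]
ee_rot: [179.8, 0.1, 79.4]
wrist_force: [-0.3, -1.2, 6.7]
finger_gap: 0.678
grasp_force: 20.0
```

{"op": "step_arm", "data": {
  "motion": [
    {"linear": [0, 0, 0], "turn": [0, 0, 0], "jaw": -1},
    {"linear": [0, 0, 0], "turn": [0, 0, 0], "jaw": -1},
    {"linear": [0, 0, 1.0], "turn": [0, 0, 0], "jaw": -1},
    {"linear": [0, 0, 2.2], "turn": [0, 0, 0], "jaw": -1},
    {"linear": [0, 0, 3.4], "turn": [0, 0, 0], "jaw": -1},
    {"linear": [0, 0, 3.8], "turn": [0, 0, 0], "jaw": -1},
    {"linear": [0, 0, 3.8], "turn": [0, 0, 0], "jaw": -1}
  ]
}}

```text
clock: 12.7
eef_pos: [0.4083, -0.2682, 0.2009]
ee_rot: [179.6, 0.3, 79.4]
wrist_force: [0.7, -0.3, -2.5]
finger_gap: 0.679
grasp_force: 20.0
```

{"op": "step_arm", "data": {
  "motion": [
    {"linear": [4.72, 10.06, 0], "turn": [0, 0, 0.53], "jaw": -1},
    {"linear": [4.72, 10.06, 0], "turn": [0, 0, 0.53], "jaw": -1},
    {"linear": [4.72, 10.06, 0], "turn": [0, 0, 0.53], "jaw": -1},
    {"linear": [4.72, 10.06, 0], "turn": [0, 0, 0.53], "jaw": -1},
    {"linear": [4.72, 10.06, 0], "turn": [0, 0, 0.53], "jaw": -1},
    {"linear": [4.72, 10.06, 0], "turn": [0, 0, 0.53], "jaw": -1},
    {"linear": [4.72, 10.06, 0], "turn": [0, 0, 0.53], "jaw": -1},
    {"linear": [4.72, 10.06, 0], "turn": [0, 0, 0.53], "jaw": -1}
  ]
}}

```text
clock: 13.5
eef_pos: [0.5759, 0.0977, 0.1948]
ee_rot: [-179.9, 0.0, 83.7]
wrist_force: [1.1, 0.0, -1.7]
finger_gap: 0.679
grasp_force: 20.0
```

{"op": "step_arm", "data": {
  "motion": [
    {"linear": [0.53, 0.9, 0], "turn": [0, 0, 0], "jaw": -1},
    {"linear": [0.53, 0.9, 0], "turn": [0, 0, 0], "jaw": -1},
    {"linear": [0.53, 0.9, -1.0], "turn": [0, 0, 0], "jaw": -1},
    {"linear": [0.53, 0.9, -2.0], "turn": [0, 0, 0], "jaw": -1},
    {"linear": [0.53, 0.9, -2.9], "turn": [0, 0, 0], "jaw": -1},
    {"linear": [0.53, 0.9, -3.3], "turn": [0, 0, 0], "jaw": -1},
    {"linear": [0.53, 0.9, -3.4], "turn": [0, 0, 0], "jaw": -1},
    {"linear": [0.53, 0.9, -3.4], "turn": [0, 0, 0], "jaw": -1}
  ]
}}

```text
clock: 14.3
eef_pos: [0.5977, 0.1313, 0.0608]
ee_rot: [-180.0, 0.0, 83.6]
wrist_force: [0.6, -1.1, -1.7]
finger_gap: 0.677
grasp_force: 20.0
```

{"op": "step_arm", "data": {
  "motion": [
    {"linear": [0, 0, -0.12], "turn": [0, 0, 0], "jaw": -1},
    {"linear": [0, 0, -0.22], "turn": [0, 0, 0], "jaw": -1},
    {"linear": [0, 0, -0.22], "turn": [0, 0, 0], "jaw": -1},
    {"linear": [0, 0, -0.22], "turn": [0, 0, 0], "jaw": 0.6},
    {"linear": [0, 0, -0.22], "turn": [0, 0, 0], "jaw": 0.7},
    {"linear": [0, 0, -0.22], "turn": [0, 0, 0], "jaw": 0.7},
    {"linear": [0, 0, -0.22], "turn": [0, 0, 0], "jaw": 0.7}
  ]
}}

```text
clock: 15.0
eef_pos: [0.5979, 0.1316, 0.0523]
ee_rot: [180.0, -0.0, 83.7]
wrist_force: [-0.0, 0.1, 0.4]
finger_gap: 0.848
grasp_force: 0.0
```

{"op": "step_arm", "data": {
  "motion": [
    {"linear": [0, 0, 0.8], "turn": [0, 0, 0], "jaw": 0.7},
    {"linear": [0, 0, 2.0], "turn": [0, 0, 0], "jaw": 0.9},
    {"linear": [0, 0, 3.2], "turn": [0, 0, 0], "jaw": 0.9},
    {"linear": [-4.75, 3.68, 3.6], "turn": [0, 0, -1.5], "jaw": 0.9},
    {"linear": [-4.75, 3.68, 3.6], "turn": [0, 0, -1.5], "jaw": 0.9},
    {"linear": [-4.75, 3.68, 3.6], "turn": [0, 0, -1.5], "jaw": 0.9},
    {"linear": [-4.75, 3.68, 3.6], "turn": [0, 0, -1.5], "jaw": 0.9},
    {"linear": [-4.75, 3.68, 3.6], "turn": [0, 0, -1.5], "jaw": 0.9}
  ]
}}

```text
clock: 15.8
eef_pos: [0.4055, 0.2799, 0.1963]
ee_rot: [180.0, -0.0, 71.7]
wrist_force: [0.2, -0.0, -0.1]
finger_gap: 0.947
grasp_force: 0.0
```

```bash
python3 - <<'E'
from h import *
o=ctrl.get_obs(); print(o['eef_pos'],o['ee_rot'])
s=snap('wrist','w6'); tops(s,['teal','orange'])
E
```

```text
[0.40550884 0.27994084 0.19630648] [ 1.79994665e+02 -2.94662190e-02  7.16763916e+01]
teal [321. 197.] 1933 ztop 0.090 rect [404.8 278.9] [27. 58.] 73.1
orange [532. 254.] 2383 ztop 0.093 rect [598.6 143.4] [ 7. 57.] 83.3
```

{"op": "step_arm", "data": {
  "motion": [
    {"linear": [0, -0.02, -1.2], "turn": [0, 0, 0.18], "jaw": 0.9},
    {"linear": [0, -0.02, -2.4], "turn": [0, 0, 0.18], "jaw": 0.9},
    {"linear": [0, -0.02, -3.5], "turn": [0, 0, 0.18], "jaw": 0.9},
    {"linear": [0, -0.02, -3.78], "turn": [0, 0, 0.18], "jaw": 0.9},
    {"linear": [0, -0.02, -3.78], "turn": [0, 0, 0.18], "jaw": -1},
    {"linear": [0, -0.02, -3.78], "turn": [0, 0, 0.18], "jaw": -1},
    {"linear": [0, -0.02, -3.78], "turn": [0, 0, 0.18], "jaw": -1},
    {"linear": [0, -0.02, -3.78], "turn": [0, 0, 0.18], "jaw": -1}
  ]
}}

```text
clock: 16.65
eef_pos: [0.4094, 0.2787, 0.0469]
ee_rot: [179.8, -0.1, 73.1]
wrist_force: [-0.6, -0.4, 5.1]
finger_gap: 0.68
grasp_force: 19.9
```

{"op": "step_arm", "data": {
  "motion": [
    {"linear": [0, 0, 0], "turn": [0, 0, 0], "jaw": -1},
    {"linear": [0, 0, 0], "turn": [0, 0, 0], "jaw": -1},
    {"linear": [0, 0, 1.0], "turn": [0, 0, 0], "jaw": -1},
    {"linear": [0, 0, 2.2], "turn": [0, 0, 0], "jaw": -1},
    {"linear": [0, 0, 3.4], "turn": [0, 0, 0], "jaw": -1},
    {"linear": [0, 0, 4.4], "turn": [0, 0, 0], "jaw": -1},
    {"linear": [0, 0, 4.8], "turn": [0, 0, 0], "jaw": -1},
    {"linear": [0, 0, 4.8], "turn": [0, 0, 0], "jaw": -1}
  ]
}}

```text
clock: 17.45
eef_pos: [0.4095, 0.2787, 0.2407]
ee_rot: [179.6, -0.3, 73.1]
wrist_force: [0.6, 0.3, -1.8]
finger_gap: 0.677
grasp_force: 19.9
```

{"op": "step_arm", "data": {
  "motion": [
    {"linear": [5.01, -11.32, 0], "turn": [0, 0, 1.84], "jaw": -1},
    {"linear": [5.01, -11.32, 0], "turn": [0, 0, 1.84], "jaw": -1},
    {"linear": [5.01, -11.32, 0], "turn": [0, 0, 1.84], "jaw": -1},
    {"linear": [5.01, -11.32, 0], "turn": [0, 0, 1.84], "jaw": -1},
    {"linear": [5.01, -11.32, 0], "turn": [0, 0, 1.84], "jaw": -1},
    {"linear": [5.01, -11.32, 0], "turn": [0, 0, 1.84], "jaw": -1},
    {"linear": [5.01, -11.32, 0], "turn": [0, 0, 1.84], "jaw": -1},
    {"linear": [5.01, -11.32, 0], "turn": [0, 0, 1.84], "jaw": -1}
  ]
}}

```text
clock: 18.25
eef_pos: [0.5655, -0.0812, 0.2349]
ee_rot: [-179.9, -0.0, 87.8]
wrist_force: [0.5, 0.1, -1.2]
finger_gap: 0.681
grasp_force: 19.9
```

{"op": "step_arm", "data": {
  "motion": [
    {"linear": [1.11, -2.32, 0], "turn": [0, 0, 0], "jaw": -1},
    {"linear": [1.11, -2.32, 0], "turn": [0, 0, 0], "jaw": -1},
    {"linear": [1.11, -2.32, 0], "turn": [0, 0, 0], "jaw": -1},
    {"linear": [1.11, -2.32, -1.0], "turn": [0, 0, 0], "jaw": -1},
    {"linear": [1.11, -2.32, -1.8], "turn": [0, 0, 0], "jaw": -1},
    {"linear": [1.11, -2.32, -1.8], "turn": [0, 0, 0], "jaw": -1},
    {"linear": [1.11, -2.32, -1.8], "turn": [0, 0, 0], "jaw": -1}
  ]
}}

```text
clock: 18.95
eef_pos: [0.6094, -0.1714, 0.1638]
ee_rot: [-179.8, -0.1, 87.8]
wrist_force: [0.6, 1.1, -0.4]
finger_gap: 0.677
grasp_force: 19.9
```

```bash
python3 - <<'E'
from h import *
o=ctrl.get_obs(); print(o['eef_pos'],o['ee_rot'])
s=snap('wrist','w7'); tops(s,['teal'])
E
```

```text
[ 0.60944837 -0.17136446  0.1637503 ] [-1.79848034e+02 -7.11704708e-02  8.78321389e+01]
teal [322. 270.] 9356 ztop 0.206 rect [ 609.8 -165.6] [16. 62.] 89.6
```

{"op": "step_arm", "data": {
  "motion": [
    {"linear": [0, -0.06, -0.9], "turn": [0, 0, 0], "jaw": -1},
    {"linear": [0, -0.06, -1.8], "turn": [0, 0, 0], "jaw": -1},
    {"linear": [0, -0.06, -2.4], "turn": [0, 0, 0], "jaw": -1},
    {"linear": [0, -0.06, -2.6], "turn": [0, 0, 0], "jaw": -1},
    {"linear": [0, -0.06, -2.65], "turn": [0, 0, 0], "jaw": -1},
    {"linear": [0, -0.06, -2.65], "turn": [0, 0, 0], "jaw": -1}
  ]
}}

```text
clock: 19.6
eef_pos: [0.6118, -0.1752, 0.0609]
ee_rot: [179.8, 0.1, 87.8]
wrist_force: [-0.8, 0.3, -0.5]
finger_gap: 0.678
grasp_force: 19.9
```

{"op": "step_arm", "data": {
  "motion": [
    {"linear": [0, 0, -0.1], "turn": [0, 0, 0], "jaw": -1},
    {"linear": [0, 0, -0.16], "turn": [0, 0, 0], "jaw": -1},
    {"linear": [0, 0, -0.16], "turn": [0, 0, 0], "jaw": -1},
    {"linear": [0, 0, -0.16], "turn": [0, 0, 0], "jaw": 0.6},
    {"linear": [0, 0, -0.16], "turn": [0, 0, 0], "jaw": 0.7},
    {"linear": [0, 0, -0.16], "turn": [0, 0, 0], "jaw": 0.7},
    {"linear": [0, 0, -0.16], "turn": [0, 0, 0], "jaw": 0.7}
  ]
}}

```text
clock: 20.3
eef_pos: [0.6103, -0.1745, 0.0522]
ee_rot: [-180.0, -0.0, 87.8]
wrist_force: [0.0, -0.9, -0.2]
finger_gap: 0.851
grasp_force: 0.0
```

{"op": "step_arm", "data": {
  "motion": [
    {"linear": [0, 0, 0.8], "turn": [0, 0, 0], "jaw": 0.7},
    {"linear": [0, 0, 2.0], "turn": [0, 0, 0], "jaw": 0.7},
    {"linear": [0, 0, 3.2], "turn": [0, 0, 0], "jaw": 0.7},
    {"linear": [0, 1, 3.5], "turn": [0, 0, 0], "jaw": 0.3},
    {"linear": [0, 2, 3.5], "turn": [0, 0, 0], "jaw": 0},
    {"linear": [0, 3, 3.5], "turn": [0, 0, 0], "jaw": 0},
    {"linear": [0, 3.1, 3.5], "turn": [0, 0, 0], "jaw": 0},
    {"linear": [0, 3.1, 3.5], "turn": [0, 0, 0], "jaw": 0}
  ]
}}

```text
clock: 21.1
eef_pos: [0.6103, -0.0495, 0.1923]
ee_rot: [-180.0, 0.0, 88.0]
wrist_force: [0.3, -0.3, -0.2]
finger_gap: 0.504
grasp_force: 0.0
```

```bash
python3 - <<'E'
from h import *
o=ctrl.get_obs(); print(o['eef_pos'],o['ee_rot'])
s=snap('wrist','w8'); s2=snap('top','t8')
for q,nm in((s,'wrist'),(s2,'top')):
    print(nm); tops(q,['teal','purple','orange'],60); P=cloud(q); g=cv2.cvtColor(q['p'],cv2.COLOR_RGB2GRAY)
    m=(q['d']>0)&(abs(P[...,0]-.612)<.05)&(abs(P[...,1]+.06)<.08)&(abs(P[...,2]-.077)<.008)&(g<60)
    t=P[m]; print(m.sum()); 
    if m.sum()>5: print(t.min(0),t.max(0),np.median(t,0))
E
```

```text
[ 0.61025973 -0.04946703  0.19230646] [-1.79994799e+02  1.48149079e-02  8.79533770e+01]
wrist
teal [333. 293.] 1009 ztop 0.085 rect [ 612.9 -163.4] [ 2. 56.] 87.6
purple [287.   3.] 92 ztop 0.032 rect [584.1 118.2] [ 1. 12.] 85.7
purple [328. 348.] 1287 ztop 0.098 rect [ 610.7 -208.6] [28. 59.] 88.0
orange [105. 362.] 218 ztop 0.256 rect [532.4 -56.3] [10.  1.] 89.6
orange [327. 373.] 91 ztop 0.282 rect [611.6 -32.5] [9. 3.] 4.0
0
top
purple [405. 128.] 290 ztop 0.582 rect [470.2 -72.1] [ 1. 20.] 74.8
purple [ 20. 219.] 1496 ztop 0.123 rect [352.1 586.6] [27.  6.] 4.6
orange [446. 267.] 276 ztop 0.068 rect [ 309.  -300.1] [18. 43.] 6.8
0
```

View pics/w8.png

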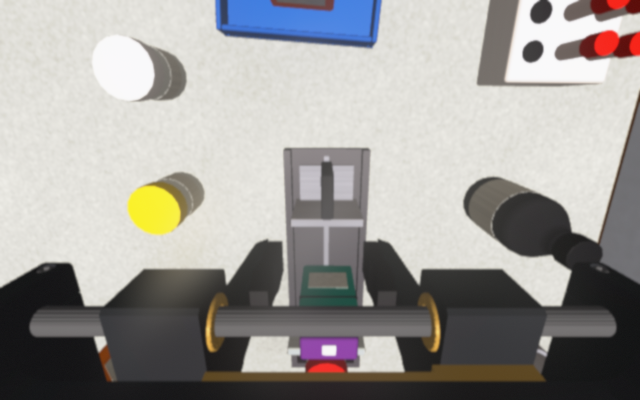

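Wrist view: the stop plate is at (327,221), and the fin's top edge runs (327,162..217) in line with the channel. Teal and purple are upright at (328,280) and (328,348), and the red jar is behind them.

```bash
python3 - <<'E'
from h import *
s=load('w8'); P=cloud(s)
for v in (166,175,185,200,210,217,221): print(v,P[v,327].round(3),s['p'][v,327],onz(s,327,v,.078)[:2].round(4))
E
```

```text
166 [ 0.615 -0.031  0.038] [70 69 67] [ 0.6151 -0.0231]
175 [ 0.615 -0.032  0.075] [78 75 75] [ 0.6149 -0.0313]
185 [ 0.615 -0.041  0.077] [88 86 86] [ 0.6146 -0.0405]
200 [ 0.614 -0.055  0.077] [92 89 89] [ 0.6142 -0.0548]
210 [ 0.614 -0.065  0.078] [94 91 91] [ 0.6139 -0.0646]
217 [ 0.614 -0.072  0.077] [94 92 92] [ 0.6137 -0.0716]
221 [ 0.614 -0.077  0.074] [183 179 184] [ 0.6135 -0.0756]
```

{"op": "step_arm", "data": {
  "motion": [
    {"linear": [0.1, -0.06, -1.2], "turn": [0, 0, 0], "jaw": 0},
    {"linear": [0.1, -0.06, -2.4], "turn": [0, 0, 0], "jaw": 0},
    {"linear": [0.1, -0.06, -3.3], "turn": [0, 0, 0], "jaw": 0},
    {"linear": [0.1, -0.06, -3.55], "turn": [0, 0, 0], "jaw": 0},
    {"linear": [0.1, -0.06, -3.55], "turn": [0, 0, 0], "jaw": -1},
    {"linear": [0.1, -0.06, -3.55], "turn": [0, 0, 0], "jaw": -1},
    {"linear": [0.1, -0.06, -3.55], "turn": [0, 0, 0], "jaw": -1},
    {"linear": [0.1, -0.06, -3.55], "turn": [0, 0, 0], "jaw": -1}
  ],
  "grip_force": 10
}}

```text
clock: 22.0
eef_pos: [0.6155, -0.0535, 0.0526]
ee_rot: [179.8, 0.1, 87.8]
wrist_force: [-15.8, -1.6, 13.1]
finger_gap: 0.164
grasp_force: 7.3
```

{"op": "step_arm", "data": {
  "motion": [
    {"linear": [0, 0, 0], "turn": [0, 0, 0], "jaw": -1},
    {"linear": [-0.02, -0.5, 0], "turn": [0, 0, 0], "jaw": -1},
    {"linear": [-0.04, -1.0, 0], "turn": [0, 0, 0], "jaw": -1},
    {"linear": [-0.06, -1.4, 0], "turn": [0, 0, 0], "jaw": -1},
    {"linear": [-0.06, -1.6, 0], "turn": [0, 0, 0], "jaw": -1},
    {"linear": [-0.07, -1.8, 0], "turn": [0, 0, 0], "jaw": -1},
    {"linear": [-0.07, -1.95, 0], "turn": [0, 0, 0], "jaw": -1},
    {"linear": [-0.07, -1.95, 0], "turn": [0, 0, 0], "jaw": -1}
  ]
}}

```text
clock: 22.8
eef_pos: [0.6113, -0.1321, 0.0523]
ee_rot: [-180.0, 0.1, 87.8]
wrist_force: [-6.6, -1.2, 7.5]
finger_gap: 0.137
grasp_force: 10.0
```

{"op": "step_arm", "data": {
  "motion": [
    {"linear": [0, -0.08, 0], "turn": [0, 0, 0], "jaw": -1},
    {"linear": [-0.01, -0.16, 0], "turn": [0, 0, 0], "jaw": -1},
    {"linear": [-0.01, -0.2, 0], "turn": [0, 0, 0], "jaw": -1},
    {"linear": [-0.01, -0.2, 0], "turn": [0, 0, 0], "jaw": -1}
  ]
}}

```text
clock: 23.2
eef_pos: [0.611, -0.1388, 0.0523]
ee_rot: [-180.0, -0.0, 87.8]
wrist_force: [-6.1, 2.0, 7.9]
finger_gap: 0.136
grasp_force: 10.0
```

{"op": "step_arm", "data": {
  "motion": [
    {"linear": [0, -0.05, 0], "turn": [0, 0, 0], "jaw": -1},
    {"linear": [0, -0.08, 0], "turn": [0, 0, 0], "jaw": -1},
    {"linear": [0, -0.08, 0], "turn": [0, 0, 0], "jaw": -1}
  ]
}}

```text
clock: 23.5
eef_pos: [0.6109, -0.1401, 0.0522]
ee_rot: [-180.0, -0.2, 87.8]
wrist_force: [-5.3, 9.4, 10.1]
finger_gap: 0.14
grasp_force: 10.0
```

{"op": "step_arm", "data": {
  "motion": [
    {"linear": [0, -0.05, 0], "turn": [0, 0, 0], "jaw": -1},
    {"linear": [0, -0.1, 0], "turn": [0, 0, 0], "jaw": -1},
    {"linear": [0, -0.1, 0], "turn": [0, 0, 0], "jaw": -1},
    {"linear": [0, -0.1, 0], "turn": [0, 0, 0], "jaw": -1}
  ]
}}

```text
clock: 23.9
eef_pos: [0.6108, -0.1427, 0.0516]
ee_rot: [-179.9, -0.3, 87.9]
wrist_force: [-3.2, 13.2, 6.8]
finger_gap: 0.135
grasp_force: 10.0
```

{"op": "step_arm", "data": {
  "motion": [
    {"linear": [0, 0, 0], "turn": [0, 0, 0], "jaw": 0},
    {"linear": [0, 0, 0], "turn": [0, 0, 0], "jaw": 0},
    {"linear": [0, 0, 0], "turn": [0, 0, 0], "jaw": 0},
    {"linear": [0, 0, 1], "turn": [0, 0, 0], "jaw": 0},
    {"linear": [0, 0.5, 2.2], "turn": [0, 0, 0], "jaw": 0},
    {"linear": [-1, 1.0, 3.4], "turn": [0, 0, 0], "jaw": 0.7},
    {"linear": [-2.2, 1.5, 3.5], "turn": [0, 0, 0], "jaw": 0.7},
    {"linear": [-3.3, 2.0, 3.5], "turn": [0, 0, 0], "jaw": 0.7}
  ]
}}

```text
clock: 24.7
eef_pos: [0.492, -0.0722, 0.1922]
ee_rot: [179.7, 0.1, 87.8]
wrist_force: [0.0, 0.2, 0.5]
finger_gap: 0.749
grasp_force: 0.0
```

{"op": "step_arm", "data": {
  "motion": [
    {"linear": [-0.85, 0, 0], "turn": [0, 0, 0], "jaw": 0.7},
    {"linear": [-0.85, 0, 0], "turn": [0, 0, 0], "jaw": 0.7},
    {"linear": [-0.85, 0, 0], "turn": [0, 0, 0], "jaw": 0.7}
  ]
}}

```text
clock: 25.0
eef_pos: [0.4579, -0.0722, 0.1903]
ee_rot: [179.9, 0.1, 87.8]
wrist_force: [1.0, 0.7, -0.5]
finger_gap: 0.849
grasp_force: 0.0
```

```bash
python3 - <<'E'
from h import *
o=ctrl.get_obs(); print(o['eef_pos'],o['ee_rot'])
s=snap('wrist','w9'); tops(s,['teal','purple','yellow'],60)
s=snap('top','t9'); tops(s,['teal','purple','orange','yellow'],60)
s=snap('scene','s9'); tops(s,['teal','purple','orange','yellow'],60)
E
```

```text
[ 0.45787094 -0.07223194  0.19030512] [1.79872004e+02 5.24700405e-02 8.77622398e+01]
teal [464. 287.] 171 ztop 0.257 rect [503.3 -48.4] [5. 1.] 86.9
yellow [308. 181.] 2244 ztop 0.068 rect [445.  -62.9] [49. 49.] 85.7
teal [392. 116.] 100 ztop 0.522 rect [494.4 -81. ] [11.  3.] 65.4
purple [405. 118.] 147 ztop 0.100 rect [ 625.1 -210.8] [26. 29.] 86.9
purple [244. 124.] 62 ztop 0.097 rect [622.1 129.6] [26.  8.] 87.6
purple [247. 154.] 82 ztop 0.076 rect [567.3 133. ] [24.  2.] 89.2
purple [ 21. 214.] 350 ztop 0.080 rect [456.1 597.3] [234.   5.] 6.0
orange [243. 137.] 383 ztop 0.097 rect [596.8 131.7] [27. 59.] 83.3
orange [449. 267.] 222 ztop 0.068 rect [ 308.9 -299.9] [19. 43.] 7.0
yellow [330. 208.] 157 ztop 0.070 rect [444.6 -47.6] [44. 19.] 5.4
teal [266. 264.] 760 ztop 0.099 rect [ 614.1 -183.5] [27. 60.] 88.1
purple [387.   1.] 87 ztop 0.270 rect [-469.3  827.8] [101.  41.] 67.2
purple [521. 134.] 6330 ztop 0.151 rect [451.8 658.4] [244. 134.] 6.1
purple [398. 239.] 78 ztop 0.022 rect [629. 125.] [28. 12.] 61.8
purple [247. 254.] 334 ztop 0.099 rect [ 614.7 -212.2] [28. 59.] 86.8
orange [167. 196.] 87 ztop 0.068 rect [ 312.6 -301.3] [20. 41.] 7.7
orange [396. 217.] 858 ztop 0.095 rect [601.7 129.9] [29. 59.] 84.6
yellow [287. 202.] 314 ztop 0.069 rect [448.  -63.6] [45. 51.] 66.1
```

View pics/w9.png

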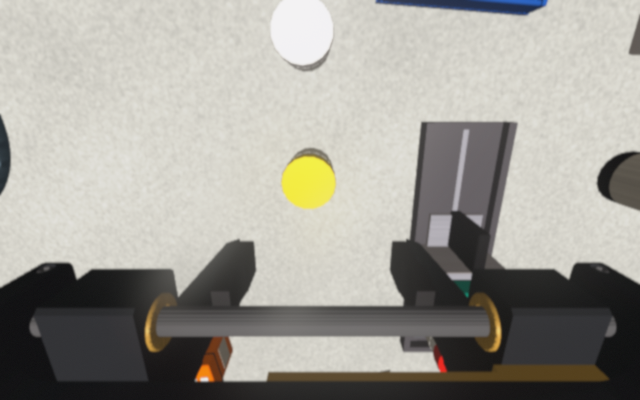

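View pics/s9.png

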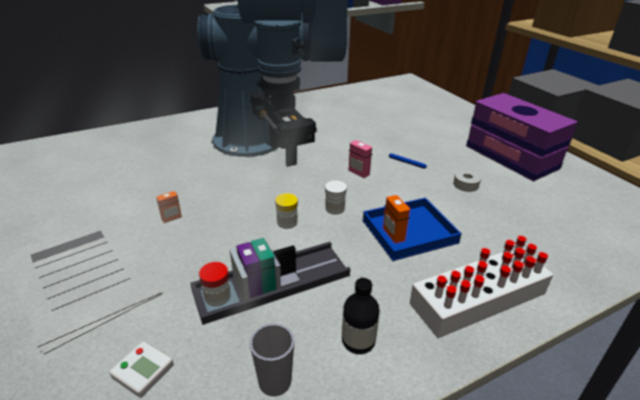

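Scene view: purple and teal are packed in the channel with the stop's fin behind them at (287,260), the red jar is in the bay at (215,283), and orange is in the tray at (397,218). The white jar has not moved. Wrist view: the yellow cap is at (308,182), at (445,-63) mm. I grasp it.

{"op": "step_arm", "data": {
  "motion": [
    {"linear": [-0.32, 0.24, 0], "turn": [0, 0, 0], "jaw": 0.7},
    {"linear": [-0.32, 0.24, -1.2], "turn": [0, 0, 0], "jaw": 0.7},
    {"linear": [-0.32, 0.24, -2.4], "turn": [0, 0, 0], "jaw": 0.7},
    {"linear": [-0.32, 0.24, -3.5], "turn": [0, 0, 0], "jaw": 0.7},
    {"linear": [-0.32, 0.24, -3.8], "turn": [0, 0, 0], "jaw": 0.7},
    {"linear": [-0.32, 0.24, -3.8], "turn": [0, 0, 0], "jaw": 0.7},
    {"linear": [-0.32, 0.24, -3.8], "turn": [0, 0, 0], "jaw": -1},
    {"linear": [-0.32, 0.24, -3.8], "turn": [0, 0, 0], "jaw": -1}
  ],
  "grip_force": 15
}}

```text
clock: 25.95
eef_pos: [0.4468, -0.063, 0.0396]
ee_rot: [179.8, 0.1, 87.8]
wrist_force: [-0.2, -0.6, 0.1]
finger_gap: 0.694
grasp_force: 0.0
```

{"op": "step_arm", "data": {
  "motion": [
    {"linear": [0, 0, 0], "turn": [0, 0, 0], "jaw": -1},
    {"linear": [0, 0, 0], "turn": [0, 0, 0], "jaw": -1},
    {"linear": [0, 0, 0], "turn": [0, 0, 0], "jaw": -1},
    {"linear": [0, 0, 0.8], "turn": [0, 0, 0], "jaw": -1},
    {"linear": [0, 0, 1.8], "turn": [0, 0, 0], "jaw": -1},
    {"linear": [0, 0, 3.0], "turn": [0, 0, 0], "jaw": -1},
    {"linear": [0, 0, 4.2], "turn": [0, 0, 0], "jaw": -1},
    {"linear": [0, 0, 4.2], "turn": [0, 0, 0], "jaw": -1}
  ]
}}

```text
clock: 26.75
eef_pos: [0.4487, -0.0637, 0.2129]
ee_rot: [179.3, 0.3, 87.8]
wrist_force: [1.0, -1.0, -0.7]
finger_gap: 0.585
grasp_force: 15.0
```

{"op": "step_arm", "data": {
  "motion": [
    {"linear": [3.93, 6.89, 0], "turn": [0, 0, -0.5], "jaw": -1},
    {"linear": [3.93, 6.89, 0], "turn": [0, 0, -0.5], "jaw": -1},
    {"linear": [3.93, 6.89, 0], "turn": [0, 0, -0.5], "jaw": -1},
    {"linear": [3.93, 6.89, 0], "turn": [0, 0, -0.5], "jaw": -1},
    {"linear": [3.93, 6.89, 0], "turn": [0, 0, -0.5], "jaw": -1},
    {"linear": [3.93, 6.89, 0], "turn": [0, 0, -0.5], "jaw": -1},
    {"linear": [3.93, 6.89, 0], "turn": [0, 0, -0.5], "jaw": -1},
    {"linear": [3.93, 6.89, 0], "turn": [0, 0, -0.5], "jaw": -1}
  ]
}}

```text
clock: 27.55
eef_pos: [0.6018, 0.2158, 0.204]
ee_rot: [-179.9, -0.0, 84.0]
wrist_force: [-1.1, 0.5, -0.8]
finger_gap: 0.583
grasp_force: 15.0
```

{"op": "step_arm", "data": {
  "motion": [
    {"linear": [0, 0, -1], "turn": [0, 0, 0], "jaw": -1},
    {"linear": [0, 0, -2], "turn": [0, 0, 0], "jaw": -1},
    {"linear": [0, 0, -3], "turn": [0, 0, 0], "jaw": -1},
    {"linear": [0, 0, -3.5], "turn": [0, 0, 0], "jaw": -1},
    {"linear": [0, 0, -3.8], "turn": [0, 0, 0], "jaw": -1},
    {"linear": [0, 0, -3.8], "turn": [0, 0, 0], "jaw": -1}
  ]
}}

```text
clock: 28.15
eef_pos: [0.6003, 0.2122, 0.0517]
ee_rot: [-179.8, 0.1, 83.8]
wrist_force: [0.5, -0.7, 0.6]
finger_gap: 0.583
grasp_force: 15.0
```

Target is about 0.045. I go down 7 mm, release, and retreat upwards clear of the kits.

{"op": "step_arm", "data": {
  "motion": [
    {"linear": [0, 0, -0.1], "turn": [0, 0, 0], "jaw": -1},
    {"linear": [0, 0, -0.17], "turn": [0, 0, 0], "jaw": -1},
    {"linear": [0, 0, -0.17], "turn": [0, 0, 0], "jaw": -1},
    {"linear": [0, 0, -0.17], "turn": [0, 0, 0], "jaw": 0.2},
    {"linear": [0, 0, -0.17], "turn": [0, 0, 0], "jaw": 0.5},
    {"linear": [0, 0, -0.17], "turn": [0, 0, 0], "jaw": 0.5},
    {"linear": [0, 0, -0.17], "turn": [0, 0, 0], "jaw": 0.5}
  ]
}}

```text
clock: 28.85
eef_pos: [0.6021, 0.2135, 0.047]
ee_rot: [180.0, -0.0, 83.8]
wrist_force: [-0.3, 0.4, 0.4]
finger_gap: 0.751
grasp_force: 0.0
```

{"op": "step_arm", "data": {
  "motion": [
    {"linear": [0, 0, 1], "turn": [0, 0, 0], "jaw": 0.5},
    {"linear": [0, 0, 2], "turn": [0, 0, 0], "jaw": 0.5},
    {"linear": [0, 0, 3.2], "turn": [0, 0, 0], "jaw": 0.5},
    {"linear": [0, 0, 4.2], "turn": [0, 0, 0], "jaw": 0.5},
    {"linear": [-1, 1, 4.2], "turn": [0, 0, 0], "jaw": 0.5},
    {"linear": [-2, 2, 4.2], "turn": [0, 0, 0], "jaw": 0.5},
    {"linear": [-3, 3, 4.2], "turn": [0, 0, 0], "jaw": 0.5},
    {"linear": [-4, 4, 4.2], "turn": [0, 0, 0], "jaw": 0.5}
  ]
}}

```text
clock: 29.65
eef_pos: [0.4591, 0.3558, 0.215]
ee_rot: [180.0, -0.0, 83.8]
wrist_force: [0.1, 0.5, 0.4]
finger_gap: 0.753
grasp_force: 0.0
```

```bash
python3 - <<'E'
from h import *
for c in('top','scene'):
    s=snap(c,c+'F'); print(c); tops(s,['teal','purple','orange','yellow','red'],60)
    P=cloud(s); g=P[(s['d']>0)&(abs(P[...,0]-.612)<.04)&(P[...,1]>-.2)&(P[...,1]<-.0)&(P[...,2]>.072)&(P[...,2]<.081)]
    print('stop pts',len(g),g.min(0),g.max(0))
s=load('topF'); P=cloud(s); w=P[200:218,270:287].reshape(-1,3); print('white',np.median(w[w[:,2]>.06],0))
cv2.imwrite('pics/cF.png',cv2.resize(s['p'][90:240,180:460,::-1],None,fx=2.8,fy=2.8,interpolation=2))
E
```

```text
top
teal [391. 127.] 408 ztop 0.100 rect [ 610.5 -182.7] [27. 59.] 87.5
purple [405. 126.] 344 ztop 0.100 rect [ 609.8 -210.2] [26. 59.] 86.9
orange [243. 137.] 373 ztop 0.096 rect [596.7 131.9] [27. 59.] 84.4
orange [449. 267.] 204 ztop 0.068 rect [ 308.8 -299.8] [19. 42.] 7.2
yellow [207. 138.] 456 ztop 0.075 rect [600.8 212.9] [50. 49.] 43.3
red [190.  28.] 1015 ztop 0.098 rect [828.7 230.4] [105.  69.] 88.6
red [256.  28.] 758 ztop 0.098 rect [836.2 109.1] [103.  45.] 86.5
red [432. 131.] 436 ztop 0.078 rect [ 604.7 -274.6] [49. 50.] 85.0
stop pts 275 [ 0.5743323  -0.19838946  0.07200678] [ 0.64338299 -0.11712798  0.08048789]
scene
teal [266. 264.] 759 ztop 0.099 rect [ 614.  -183.5] [28. 60.] 89.6
purple [387.   1.] 89 ztop 0.270 rect [-484.  833.] [41. 99.] 1.5
purple [521. 134.] 6326 ztop 0.151 rect [452.7 656.9] [242. 133.] 6.1
purple [398. 239.] 78 ztop 0.023 rect [628.1 126.2] [29. 10.] 67.5
purple [247. 254.] 333 ztop 0.099 rect [ 614.5 -212.2] [28. 59.] 87.0
orange [167. 196.] 88 ztop 0.068 rect [ 312.9 -300.9] [17. 41.] 6.9
orange [396. 218.] 856 ztop 0.096 rect [601.8 129.7] [29. 57.] 86.4
yellow [427. 205.] 356 ztop 0.074 rect [605.2 210.4] [48. 52.] 21.3
red [493. 265.] 2285 ztop 0.098 rect [829.4 168.6] [228.  68.] 87.3
red [214. 274.] 561 ztop 0.077 rect [ 609.7 -276.5] [47. 50.] 82.7
stop pts 232 [ 0.58022613 -0.19908369  0.07205043] [ 0.64785737 -0.11857204  0.0808263 ]
white [0.44439027 0.06355494 0.06715983]
```

View pics/cF.png

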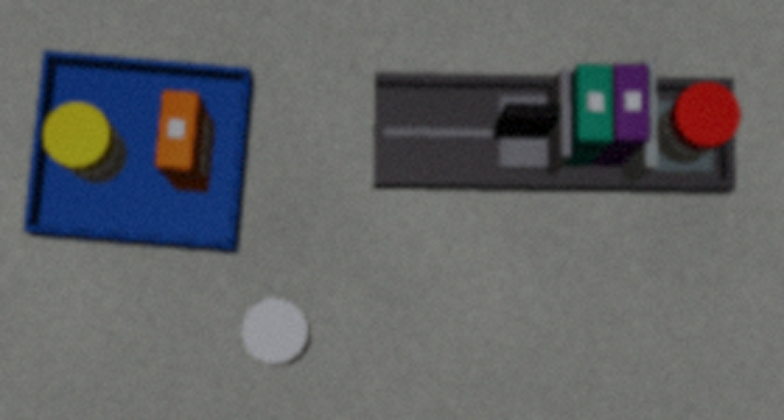

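Cropped top view: teal and purple are packed between the plate and the wall, and red is in the bay. Yellow (77,135) and orange (180,130) stand in the tray, and white is unmoved at (275,330). Pushing the stop drew 13 N, so it is hard up against the cases.

```bash
python3 -c "
from workcell import ctrl; print(ctrl.close_job())"
```

```text
the job is handed in; nothing more can be done
None
```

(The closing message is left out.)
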